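# Lock three cans into the ratchet packing tray

### The job

Stand the loose small can upright in the open space of the metal packing tray, between the sprung pad and the two cans of the same size already there. Then wind the tray's knob clockwise, click by click, until the three cans are packed tight against each other and the end stop with the sprung pad pressed about halfway in (never squeezed fully home), and let go so that the pawl holds the knob on that tooth. Leave the other groceries where they are.

Things in the scene. Friction and masses are not known exactly. Their poses are not given: they have to be found in the camera images.
- tray: Fixed aluminium packing tray, 108 mm wide (x), 390 mm long (y). Origin on the table, on the middle line of the can row. Cans stand on its floor, 6 mm above the table, in a channel along y: rails 62 mm apart inside, 24 mm high, y = -200 to +55 mm. End stop at the -y end; at +y a grey housing (y = 85 to 180 mm, 46 mm high) carries ratchet wheel and knob. Place and yaw vary.
- knob_grip (a point): Centre of the round black knob on its upright axis, 96 mm above the table, tray y = 130 mm. Plain ribbed cylinder, 50 mm across, from 80 to 112 mm above the table; grip it at any yaw. Below it a 12-tooth ratchet wheel (84 mm across, 49 to 59 mm high) and on the tray's +x side the pawl (top 66 mm). Else nothing within 90 mm of the axis is higher than 70 mm.
- knob (a joint): Knob angle, rad, growing clockwise from above (tightening). A spring turns it back (0.06 to 0.13 N m), so when let go it falls back to the last tooth caught. Teeth hold at 0.04 + 0.524 n, n = 0 to 9 (limit 4.9); the pawl drops in within 0.03 rad beyond. Starts on tooth 0 or 1. One rad moves the pusher 14 mm towards the end stop (7.3 mm per tooth).
- pawl (a joint): Angle of the sprung steel pawl in rad: about 0 (below 0.06) when it lies in a tooth gap, about 0.18 on a tooth's crest. Turning the knob over a crest takes up to 0.26 N m, plus 14 mm times the force on the pad.
- pad (a joint): How far the sprung rubber pad on the pusher's front is pressed back, in m: 0 free, 0.016 fully home. Spring 1200 N/m plus 1.2 N at the start of its travel. Pushing the cans along the floor already presses it in by a few mm.
- pad_face (a point): Centre of the face of the sprung pad (50 mm wide, 12 to 56 mm above the table), 36 mm above the table, facing the tray's -y; moves with pusher and pad.
- stop_face (a point): Centre of the face of the fixed steel end stop (56 mm wide, 6 to 56 mm above the table), 36 mm above the table, facing the tray's +y. Its place along the tray varies.
- can_loose: The loose small can to be loaded: straight cylinder 54 mm across, 80 mm tall, about 0.17 kg, standing on the table on the robot's right. Origin at the centre of its underside, z up along it.
- can_row1: Can of the same size standing in the tray, nearer to the pad. Origin at the centre of its underside.
- can_row2: Can of the same size standing in the tray, nearer to the end stop. Origin at the centre of its underside.
- tuna_can: Bystander: flat can, 84 mm across, 36 mm tall; origin at the centre of its underside.
- nut_jar: Bystander: jar with a lid, 76 mm across, 110 mm tall; origin at the centre of its underside.
- soup_can: Bystander: a larger can, 66 mm across, 100 mm tall; origin at the centre of its underside.
- sauce_jar: Bystander: jar with a lid, 70 mm across, 130 mm tall; origin at the centre of its underside.
- carton: Bystander: upright carton, 45 x 90 x 150 mm; origin at the centre of its underside.
- small_box: Bystander: low cardboard box, 110 x 60 x 45 mm; origin at the centre of its underside.
- tub: Bystander: lidded white tub, 90 mm across, 52 mm tall; origin at the centre of its underside.
- stop: The fixed steel end stop itself; origin on the tray's floor, below the middle of the face that the row bears on.

How it is judged:
By the outcome, as a careful person would: the job done as asked, in the order asked, and still so for the second after the job is handed in, with the robot touching nothing.
It also fails if it takes over 70 s, if anything falls off the work surface, if the arm or the gripper's body presses on something with over 40 N, if the wrist force passes 120 N, or if a joint passes its speed limit or range.

### The arm

A 6-joint arm with a two-finger parallel gripper is mounted at the origin on the work surface. World frame = base frame: x ahead of the robot, y to its left, z up, the work surface at z = 0. Lengths are in m, angles in rad, forces in N, time in s.
With the tool pointing down it reaches from about 0.35 to 0.85 m from the base axis. Payload 8.1 kg.
Tool frame: the origin (TCP) lies midway between the tips of the shut fingers; the grasp point (between the pads) lies 19 mm behind it; z points along the fingers, y is the line along which they close (so a half turn about z gives the same grasp; the last joint's range is limited). The gripper opens to 93 mm and grips with 3 to 60 N. Pads are 15 mm wide; open, the fingers measure 128 mm over their backs; the gripper's body (75 mm by 188 mm) begins 65 mm behind the grasp point.
Start: joints at [1.078, 0.13, 1.488, -0, 1.523, -0.085], TCP at [0.238, 0.551, 0.219] pointing down, gripper open.
Joint ranges: [-2.96, 2.96], [-0.89, 2.26], [0.02, 2.5], [-1.34, 4.48], [0, 2.73], [-2.66, 2.66]. Speed limits (rad/s): [2.39, 2.39, 2.79, 3.14, 3.14, 3.14].

### API

Orientations are given as a unit quaternion [x, y, z, w].
In Python, from workcell import robot, camera gives the robot as it stands.
- The arm moves only by the tool send_rows, never from a script. Its argument "commands" is a list of rows, each a list of 7 numbers: the turn, a rotation vector about the tool's x, y, z normalised to -1 to 1, where 1 is 0.08 rad, then the shift along the tool's x, y, z normalised to -1 to 1, where 1 is 5 cm, then the opening, from -1 (shut) to 1 (fully open), so that 0 is half open. In form: [[rx, ry, rz, dx, dy, dz, hand], ...]. A call has 1 to 8 rows; each row shifts and turns the commanded pose from where the row before left it, along the tool's axes as they then stand; what a row does not reach is not made up. A row lasts 1/10 s, in which the tool goes at most 50 mm and 8.59 degrees, less where a joint would pass 70% of its speed; a pose out of reach is approached as far as the arm can. A call with a number of a shift or a turn outside -1 to 1 is refused whole. A call with a gripper value outside its range is refused whole. The fingers move at their own pace and stop on an object; "newtons" is the grip in N (left out, the last holds). Time passes only in rows, so rows that do not move let the fingers close. It gives the time, the measured TCP pose, the force, the opening and the grip force at its end, in the units of the state.
- robot.observe(): the state, without advancing time (a new reading comes with each control period).
- camera(name): name is "scene" or "side" or "wrist"; returns a dict with "frame" (480x640x3 uint8, red, green, blue), "fovy" (degrees; the focal length in pixels is half the picture's height over the tangent of half this angle, whatever the lens; pixels are square), "cx", "cy" (the principal point, pixels), "T" (4x4, takes a point from camera to world coordinates). Camera axes: x right, y down, z forward; pixel columns grow to the right and rows downward; lengths in m; the calibration is good to about 2 mm. A picture is of the moment at which its call begins. There is no depth.
- robot.close_job(): hands the job in; it is judged then, once.
The state is a dict: "clock": time; "qpos": joint angles; "joint_vel": joint speeds; "effort": joint torques, N m; "tool_pos": TCP position; "orientation": TCP orientation; "wrist_force": force on the tool from outside, world axes, zero at the start; "moment": the same for the moment, N m; "opening": finger opening in m; "gripper_force": force on a finger pad.
Only numpy, scipy, OpenCV 4.12 (cv2) and the standard library are available. Lean on these libraries where they do the work, as an engineer would, in place of code of your own. Each camera call takes 0.05 s, during which the arm holds its last target. There are 200 camera calls.

## Working session

There is one attempt and no reset: what is moved stays moved. The work goes in short steps, Python scripts to look and compute and a tool call to move; the robot and the scene stay as the last step left them, time stands still between calls to the robot, and variables do not carry over. Pictures are saved under pics/ and viewed, at most 10 in all, crops included, and the job is handed in when it is done.

Besides the shell and the picture viewer there is one more tool, called after ">>>" by a JSON object that holds its "name" and its "arguments", one argument or row to a line. send_rows: Moves the arm, as the interface text tells. Scaled input: -1 to 1 covers 5 cm each way for a shift and 0.08 rad each way for a turn. Its arguments: {"type":"object","properties":{"commands":{"type":"array"},"newtons":{"type":"number"}},"required":["commands"]}

```bash
ls; mkdir -p pics; python3 - <<'E'
from workcell import robot,camera
import cv2,pickle,numpy as np
o=robot.observe();print({k:np.round(v,4).tolist() for k,v in o.items()})
d={}
for n in("scene","side","wrist"):
    c=camera(n);d[n]=c;cv2.imwrite(f"pics/{n}0.png",c["frame"][:,:,::-1]);print(n,c["fovy"],c["cx"],c["cy"],np.round(c["T"],3).tolist())
pickle.dump(d,open("c0.pkl","wb"))
E
```

```text
pics
{'clock': 0.0, 'qpos': [1.0776, 0.1311, 1.4893, -0.0, 1.523, -0.0854], 'joint_vel': [0.0002, 0.0, 0.0023, 0.0007, -0.0007, -0.0003], 'effort': [0.0008, -55.9852, -49.1747, 0.0768, 0.0364, -0.0001], 'tool_pos': [0.2377, 0.5503, 0.2176], 'orientation': [0.2025, 0.9793, -0.0009, -0.0002], 'wrist_force': [-0.014, 0.436, -0.5676], 'moment': [0.0036, 0.0529, 0.0105], 'gripper_force': 0.0, 'opening': 0.0933}
scene 47.940183020332356 322.39617965326676 233.96481295578394 [[0.786, 0.53, -0.318, 0.921], [0.618, -0.662, 0.425, -0.631], [0.015, -0.53, -0.848, 1.22], [0.0, 0.0, 0.0, 1.0]]
side 56.27500544983438 320.23547325883777 240.247223096742 [[0.838, -0.358, 0.412, 0.103], [-0.546, -0.538, 0.642, -0.672], [-0.009, -0.763, -0.646, 0.708], [0.0, 0.0, 0.0, 1.0]]
wrist 63.120923228999594 315.59724908137184 239.1271743023048 [[0.397, 0.876, 0.275, 0.159], [0.918, -0.378, -0.121, 0.584], [-0.002, 0.301, -0.954, 0.383], [0.0, 0.0, 0.0, 1.0]]
```

View pics/scene0.png

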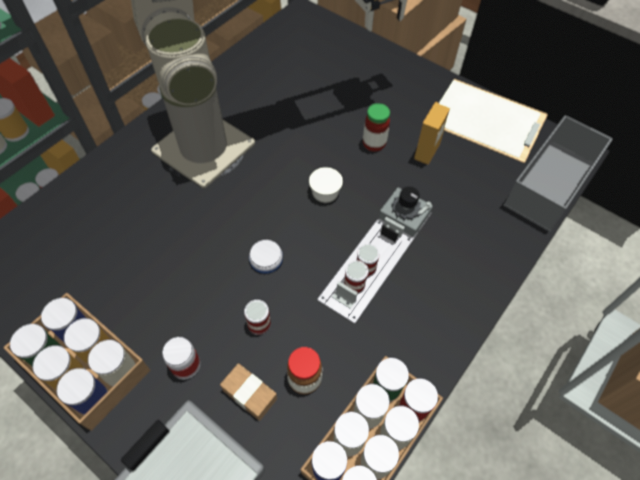

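View pics/side0.png

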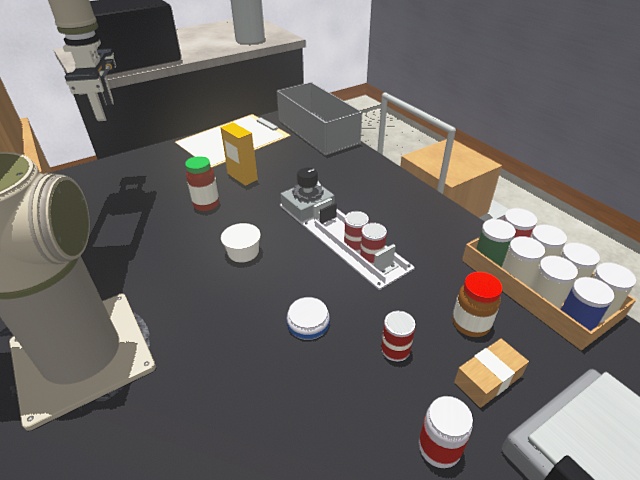

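The scene picture shows the loose can at (257,315), the row cans at (368,255) and (356,272), the knob at (409,196) and the end stop at (345,292). In the side view they are at (398,335), (357,220), (373,232), (308,178) and (386,256). I'll enlarge both for precise pixels.

```bash
cat > h.py <<'E'
import numpy as np,cv2,pickle
def cast(c,u,v,z):
    f=240/np.tan(np.radians(c["fovy"])/2);T=np.array(c["T"])
    d=T[:3,:3]@np.array([(u-c["cx"])/f,(v-c["cy"])/f,1]);p=T[:3,3]
    return p+d*(z-p[2])/d[2]
def proj(c,P):
    f=240/np.tan(np.radians(c["fovy"])/2);T=np.array(c["T"])
    q=(np.asarray(P)-T[:3,3])@T[:3,:3];return np.array([c["cx"]+f*q[...,0]/q[...,2],c["cy"]+f*q[...,1]/q[...,2]]).T
def crop(c,u,v,w,h,s):
    return cv2.resize(c["frame"][v:v+h,u:u+w,::-1],None,fx=s,fy=s,interpolation=cv2.INTER_CUBIC)
E
python3 - <<'E'
from h import *
d=pickle.load(open("c0.pkl","rb"));s,w=d["scene"],d["side"]
for n,a,b,z in[("loose",(257,308),(398,321),.08),("r1",(368,253),(357,218),.08),("r2",(356,269),(373,229),.08),("knob",(409,194),(308,172),.112)]:
    print(n,cast(s,*a,z).round(3),cast(w,*b,z).round(3))
a=crop(s,312,180,133,150,3);b=crop(w,275,160,133,150,3)
# loose can below
cv2.imwrite("pics/z.png",np.hstack([a,b]))
a=crop(s,225,290,66,50,6);b=crop(w,365,300,66,70,6)
E
```

```text
loose [ 0.5  -0.31  0.08] [ 0.498 -0.311  0.08 ]
r1 [ 0.614 -0.033  0.08 ] [ 0.618 -0.028  0.08 ]
r2 [ 0.617 -0.087  0.08 ] [ 0.623 -0.08   0.08 ]
knob [0.603 0.157 0.112] [0.603 0.16  0.112]
```

View pics/z.png

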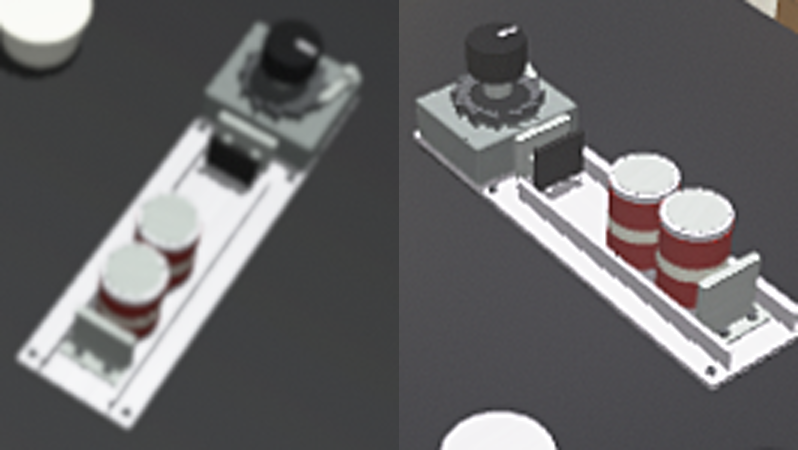

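Left pane: knob top at (293,40), pad top edge (212,137)–(257,157), stop top edge (77,310)–(135,340). Right pane: knob (497,40), pad (533,150)–(582,135). The gap between pad and cans is clear. Now the tray-frame numbers.

```bash
cat >> h.py <<'E'
def plan(o,xyz,yaw,step=.04,turn=.075):
    "rows to TCP xyz with tool y at world angle yaw (rad); tool stays pointing down"
    from scipy.spatial.transform import Rotation as Ro
    R=Ro.from_quat(o["orientation"]);p=np.array(o["tool_pos"])
    Y=R.as_matrix()[:,1];y0=np.arctan2(Y[1],Y[0]);D=(yaw-y0+np.pi/2)%np.pi-np.pi/2
    n=max(1,int(np.ceil(max(abs(D)/turn,np.linalg.norm(xyz-p)/step))))
    rows=[]
    for i in range(n):
        d=(np.asarray(xyz)-p)/(n-i);s=R.inv().apply(d)/.05
        # undo tilt in the first row left out: only yaw about tool z
        t=-D/n/.08;r=np.round([0,0,t,*s],2);rows.append(r.tolist())
        p=p+R.apply(r[3:]*.05);R=R*Ro.from_rotvec(r[:3]*.08)
    print(n,"yaw0",round(y0,3));[print(r) for r in rows]
E
python3 - <<'E'
from h import *
d=pickle.load(open("c0.pkl","rb"));s,w=d["scene"],d["side"]
L=lambda u,v,z:cast(s,312+u/3,180+v/3,z); S=lambda u,v,z:cast(w,275+(u-399)/3,160+v/3,z)
K=np.array([.603,.1585])
for n,a,z in[("padL",L(212,137,.056),0),("padR",L(257,157,.056),0),("padL s",S(533,152,.056),0),("padR s",S(582,136,.056),0),("stopL",L(77,310,.056),0),("stopR",L(135,340,.056),0),("stopL s",S(699,287,.056),0),("stopR s",S(759,257,.056),0),
 ("corner-",L(18,357,.004),0),("corner+",L(128,428,.004),0),("hous",L(262,22,.046),0),("hous2",L(205,92,.046),0),("corner- s",S(712,388,.004),0),
 ("r1",L(168,222,.08),0),("r2",L(134,274,.08),0),("r1s",S(645,177,.08),0),("r2s",S(697,214,.08),0),("knob",L(293,40,.112),0),("knobs",S(497,40,.112),0)]: print(n,a[:2].round(4))
from workcell import robot
plan(robot.observe(),[.48,-.31,.22],.07)
E
```

```text
padL [0.5898 0.0693]
padR [0.6313 0.0766]
padL s [0.5792 0.0708]
padR s [0.6249 0.0669]
stopL [ 0.5995 -0.1347]
stopR [ 0.6516 -0.1271]
stopL s [ 0.5896 -0.1323]
stopR s [ 0.6469 -0.1309]
corner- [ 0.5733 -0.1772]
corner+ [ 0.6813 -0.1712]
hous [0.5514 0.2059]
hous2 [0.5551 0.1103]
corner- s [ 0.569  -0.1789]
r1 [ 0.6156 -0.0353]
r2 [ 0.6222 -0.0911]
r1s [ 0.6154 -0.031 ]
r2s [ 0.6205 -0.0883]
knob [0.6034 0.1595]
knobs [0.5988 0.1549]
23 yaw0 1.163
[0.0, 0.0, 0.59, -0.49, -0.6, -0.0]
[0.0, 0.0, 0.59, -0.52, -0.58, -0.0]
[0.0, 0.0, 0.59, -0.54, -0.55, -0.0]
[0.0, 0.0, 0.59, -0.57, -0.53, -0.0]
[0.0, 0.0, 0.59, -0.59, -0.5, -0.0]
[0.0, 0.0, 0.59, -0.62, -0.47, -0.0]
[0.0, 0.0, 0.59, -0.64, -0.44, -0.0]
[0.0, 0.0, 0.59, -0.66, -0.41, -0.0]
[0.0, 0.0, 0.59, -0.68, -0.38, -0.0]
[0.0, 0.0, 0.59, -0.7, -0.35, -0.0]
[0.0, 0.0, 0.59, -0.71, -0.32, -0.0]
[0.0, 0.0, 0.59, -0.73, -0.28, -0.0]
[0.0, 0.0, 0.59, -0.74, -0.25, -0.0]
[0.0, 0.0, 0.59, -0.75, -0.21, -0.0]
[0.0, 0.0, 0.59, -0.76, -0.18, -0.0]
[0.0, 0.0, 0.59, -0.76, -0.14, -0.0]
[0.0, 0.0, 0.59, -0.77, -0.1, -0.0]
[0.0, 0.0, 0.59, -0.77, -0.07, -0.0]
[0.0, 0.0, 0.59, -0.78, -0.03, -0.01]
[0.0, 0.0, 0.59, -0.78, 0.01, -0.0]
[0.0, 0.0, 0.59, -0.77, 0.04, -0.01]
[0.0, 0.0, 0.59, -0.77, 0.08, -0.0]
[0.0, 0.0, 0.59, -0.77, 0.12, -0.01]
```

```bash
python3 - <<'E'
from h import *
from workcell import robot
plan(robot.observe(),[.61,.02,.26],.07,.045)
E
```

```text
15 yaw0 1.163
[0.0, 0.0, 0.91, -0.74, -0.45, -0.06]
[0.0, 0.0, 0.91, -0.77, -0.4, -0.06]
[0.0, 0.0, 0.91, -0.79, -0.34, -0.05]
[0.0, 0.0, 0.91, -0.82, -0.28, -0.06]
[0.0, 0.0, 0.91, -0.83, -0.22, -0.05]
[0.0, 0.0, 0.91, -0.85, -0.16, -0.06]
[0.0, 0.0, 0.91, -0.86, -0.1, -0.05]
[0.0, 0.0, 0.91, -0.86, -0.04, -0.06]
[0.0, 0.0, 0.91, -0.86, 0.03, -0.05]
[0.0, 0.0, 0.91, -0.86, 0.09, -0.06]
[0.0, 0.0, 0.91, -0.85, 0.15, -0.05]
[0.0, 0.0, 0.91, -0.84, 0.21, -0.06]
[0.0, 0.0, 0.91, -0.82, 0.27, -0.05]
[0.0, 0.0, 0.91, -0.8, 0.34, -0.06]
[0.0, 0.0, 0.91, -0.77, 0.39, -0.05]
```

>>> {"name": "send_rows", "arguments": {
  "commands": [
    [0,0,0.91,-0.74,-0.45,-0.06,1],
    [0,0,0.91,-0.77,-0.4,-0.06,1],
    [0,0,0.91,-0.79,-0.34,-0.05,1],
    [0,0,0.91,-0.82,-0.28,-0.06,1],
    [0,0,0.91,-0.83,-0.22,-0.05,1],
    [0,0,0.91,-0.85,-0.16,-0.06,1],
    [0,0,0.91,-0.86,-0.1,-0.05,1],
    [0,0,0.91,-0.86,-0.04,-0.06,1]
  ]
}}

```text
clock: 0.95
tool_pos: [0.437, 0.2664, 0.241]
orientation: [0.476, 0.879, -0.0, -0.0]
wrist_force: [1.3, 0.8, 0.1]
opening: 0.093
gripper_force: 0.0
```

>>> {"name": "send_rows", "arguments": {
  "commands": [
    [0,0,0.91,-0.86,0.03,-0.05,1],
    [0,0,0.91,-0.86,0.09,-0.06,1],
    [0,0,0.91,-0.85,0.15,-0.05,1],
    [0,0,0.91,-0.84,0.21,-0.06,1],
    [0,0,0.91,-0.82,0.27,-0.05,1],
    [0,0,0.91,-0.8,0.34,-0.06,1],
    [0,0,0.91,-0.77,0.39,-0.05,1],
    [0,0,0,0,0,0,1]
  ]
}}

```text
clock: 1.75
tool_pos: [0.6119, 0.0157, 0.2593]
orientation: [0.684, 0.729, -0.001, 0.0]
wrist_force: [-0.1, 0.4, -0.5]
opening: 0.0927
gripper_force: 0.0
```

```bash
python3 - <<'E'
from h import *
from workcell import robot,camera
import time
c=camera("wrist");c=camera("wrist");pickle.dump(c,open("c1.pkl","wb"));cv2.imwrite("pics/w1.png",c["frame"][:,:,::-1])
o=robot.observe();print({k:np.round(v,4).tolist() for k,v in o.items()},np.round(c["T"],3).tolist())
E
```

```text
{'clock': 1.85, 'qpos': [-0.0521, 0.147, 1.3965, 0.0003, 1.5996, -0.1216], 'joint_vel': [0.0365, -0.0255, 0.0218, 0.0057, 0.0008, -0.001], 'effort': [-1.7941, -56.6667, -50.3665, -0.1895, -0.1029, 0.0396], 'tool_pos': [0.6102, 0.0195, 0.2593], 'orientation': [0.6821, 0.7312, -0.0004, -0.0007], 'wrist_force': [-0.8748, 0.4255, -0.6341], 'moment': [-0.0748, 0.0629, 0.0171], 'gripper_force': 0.0, 'opening': 0.0929} [[0.998, 0.065, 0.018, 0.604], [0.067, -0.951, -0.301, 0.102], [-0.002, 0.301, -0.954, 0.424], [0.0, 0.0, 0.0, 1.0]]
```

View pics/w1.png

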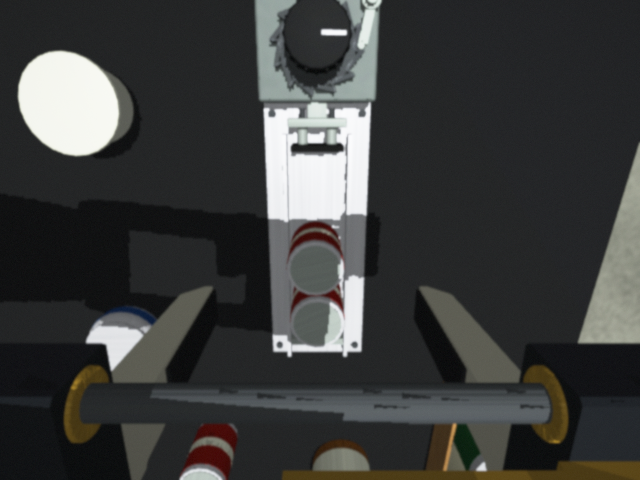

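The wrist view: knob top at (318,33), pad's front top edge at (292–344,152), r1 top at (316,267), r2 top at (317,322), tray edges from (264,103)/(371,103) to (274,352)/(361,352).

```bash
python3 - <<'E'
from h import *
from workcell import robot
c=pickle.load(open("c1.pkl","rb"))
q=lambda n,u,v,z:print(n,cast(c,u,v,z)[:2].round(4))
q("knob",318,33,.112);q("padL",292,152,.056);q("padR",344,152,.056);q("r1",316,267,.08);q("r2",317,322,.08)
for u,v in((264,103),(371,103),(274,352),(361,352)): q("edge",u,v,.005)
plan(robot.observe(),[.5,-.31,.16],.07,.045)
plan(robot.observe(),[.5,-.27,.22],.07,.045)
E
```

```text
knob [0.6018 0.1586]
padL [0.5841 0.0686]
padR [0.6321 0.0718]
r1 [ 0.6133 -0.0341]
r2 [ 0.6183 -0.0924]
edge [0.5506 0.1107]
edge [0.6589 0.118 ]
edge [ 0.571 -0.18 ]
edge [ 0.6785 -0.1726]
9 yaw0 0.069
[0.0, 0.0, -0.0, -0.71, -0.29, 0.22]
[0.0, 0.0, -0.0, -0.71, -0.3, 0.22]
[0.0, 0.0, -0.0, -0.71, -0.29, 0.22]
[0.0, 0.0, -0.0, -0.72, -0.3, 0.22]
[0.0, 0.0, -0.0, -0.71, -0.29, 0.22]
[0.0, 0.0, -0.0, -0.72, -0.3, 0.22]
[0.0, 0.0, -0.0, -0.71, -0.29, 0.22]
[0.0, 0.0, -0.0, -0.72, -0.3, 0.22]
[0.0, 0.0, -0.0, -0.71, -0.29, 0.23]
7 yaw0 0.069
[0.0, 0.0, -0.0, -0.8, -0.37, 0.11]
[0.0, 0.0, -0.0, -0.8, -0.37, 0.11]
[0.0, 0.0, -0.0, -0.8, -0.37, 0.11]
[0.0, 0.0, -0.0, -0.81, -0.37, 0.11]
[0.0, 0.0, -0.0, -0.8, -0.37, 0.12]
[0.0, 0.0, -0.0, -0.81, -0.38, 0.11]
[0.0, 0.0, -0.0, -0.8, -0.37, 0.12]
```

Tray yaw is 0.07, origin (0.611, 0.029), and the pad–r1 gap is about 77 mm. Going to the loose can.

>>> {"name": "send_rows", "arguments": {
  "commands": [
    [0,0,0,-0.71,-0.29,0.1,1],
    [0,0,0,-0.71,-0.3,0.1,1],
    [0,0,0,-0.71,-0.3,0.1,1],
    [0,0,0,-0.71,-0.3,0.1,1],
    [0,0,0,-0.72,-0.3,0.1,1],
    [0,0,0,-0.71,-0.3,0.1,1],
    [0,0,0,-0.72,-0.3,0.2,1],
    [0,0,0,-0.71,-0.3,0.2,1]
  ]
}}

```text
clock: 2.65
tool_pos: [0.5109, -0.2721, 0.2102]
orientation: [0.681, 0.733, 0.0, 0.0]
wrist_force: [0.8, -0.1, -0.1]
opening: 0.0929
gripper_force: 0.0
```

>>> {"name": "send_rows", "arguments": {
  "commands": [
    [0,0,0,-0.71,-0.3,0.2,1],
    [0,0,0,0,0,0.4,1],
    [0,0,0,0,0,0,1],
    [0,0,0,0,0,0,1]
  ]
}}

```text
clock: 3.05
tool_pos: [0.4988, -0.3072, 0.18]
orientation: [0.681, 0.732, 0.0, -0.001]
wrist_force: [-0.0, -0.2, 0.7]
opening: 0.0929
gripper_force: 0.0
```

```bash
python3 - <<'E'
from h import *
from workcell import robot,camera
s=camera("scene");w=camera("side");pickle.dump((s,w),open("c2.pkl","wb"))
cv2.imwrite("pics/l.png",np.hstack([crop(s,210,265,100,120,4),crop(w,350,265,100,120,4)]))
plan(robot.observe(),[.499,-.3105,.04],.07,.03)
E
```

```text
5 yaw0 0.073
[0.0, 0.0, 0.01, -0.01, -0.0, 0.57]
[0.0, 0.0, 0.01, -0.01, -0.01, 0.56]
[0.0, 0.0, 0.01, -0.01, -0.0, 0.57]
[0.0, 0.0, 0.01, -0.01, -0.01, 0.56]
[0.0, 0.0, 0.01, -0.01, -0.0, 0.57]
```

View pics/l.png

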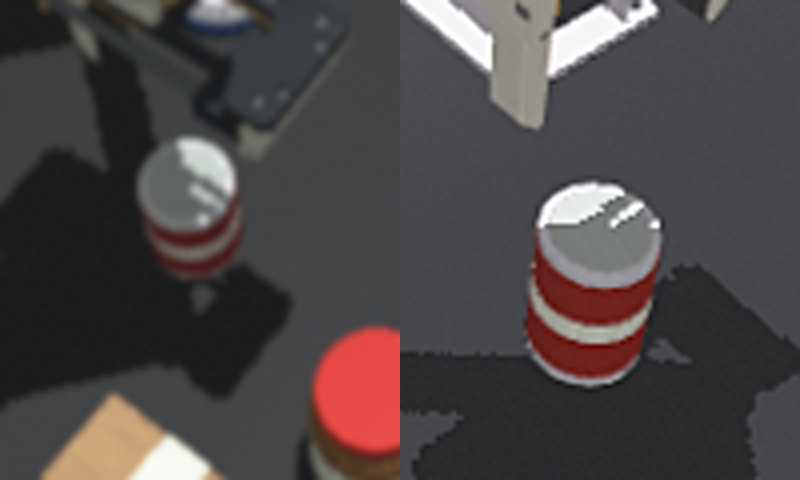

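The loose can's top centre is at scene pane (188,184) and side pane (600,234), under the open gripper.

```bash
python3 - <<'E'
from h import *
s,w=pickle.load(open("c2.pkl","rb"))
print(cast(s,257,311,.08),cast(w,400,323.5,.08))
E
```

```text
[ 0.50474743 -0.31579076  0.08      ] [ 0.49696807 -0.31736195  0.08      ]
```

>>> {"name": "send_rows", "arguments": {
  "commands": [
    [0,0,0,-0.14,0.03,0.5,1],
    [0,0,0,0,0,0.6,1],
    [0,0,0,0,0,0.6,1],
    [0,0,0,0,0,0.6,1],
    [0,0,0,0,0,0.5,1],
    [0,0,0,0,0,0,1],
    [0,0,0,0,0,0,-0.1],
    [0,0,0,0,0,0,-0.5]
  ],
  "newtons": 15
}}

```text
clock: 3.95
tool_pos: [0.5025, -0.3164, 0.0428]
orientation: [0.681, 0.732, 0.0, 0.002]
wrist_force: [0.5, -0.1, -0.1]
opening: 0.0815
gripper_force: 0.0
```

>>> {"name": "send_rows", "arguments": {
  "commands": [
    [0,0,0,0,0,0,-0.5],
    [0,0,0,0,0,0,-0.5],
    [0,0,0,0,0,0,-0.5],
    [0,0,0,0,0,0,-0.5]
  ],
  "newtons": 15
}}

```text
clock: 4.35
tool_pos: [0.501, -0.316, 0.0408]
orientation: [0.682, 0.732, -0.0, 0.0]
wrist_force: [-1.5, 1.1, 4.1]
opening: 0.0536
gripper_force: 15.0
```

>>> {"name": "send_rows", "arguments": {
  "commands": [
    [0,0,0,0,0,-0.4,-0.5],
    [0,0,0,0,0,-0.7,-0.5],
    [0,0,0,0,0,-0.7,-0.5],
    [0,0,0,0,0,-0.7,-0.5],
    [0,0,0,0,0,-0.1,-0.5]
  ]
}}

```text
clock: 4.85
tool_pos: [0.503, -0.3174, 0.1757]
orientation: [0.682, 0.732, 0.0, 0.004]
wrist_force: [-0.4, -0.9, -1.7]
opening: 0.0538
gripper_force: 15.0
```

```bash
python3 - <<'E'
from h import *
from workcell import robot
plan(robot.observe(),[.6107,.0314,.17],.07,.035)
E
```

```text
11 yaw0 0.071
[0.0, 0.0, 0.0, 0.62, 0.24, 0.01]
[0.0, 0.0, 0.0, 0.62, 0.24, 0.01]
[0.0, 0.0, 0.0, 0.62, 0.24, 0.01]
[0.0, 0.0, 0.0, 0.62, 0.24, 0.01]
[0.0, 0.0, 0.0, 0.62, 0.24, 0.01]
[0.0, 0.0, 0.0, 0.62, 0.24, 0.01]
[0.0, 0.0, 0.0, 0.62, 0.24, 0.01]
[0.0, 0.0, 0.0, 0.62, 0.24, 0.01]
[0.0, 0.0, 0.0, 0.62, 0.24, 0.0]
[0.0, 0.0, 0.0, 0.61, 0.24, 0.01]
[0.0, 0.0, 0.0, 0.62, 0.24, 0.0]
```

>>> {"name": "send_rows", "arguments": {
  "commands": [
    [0,0,0,0.4,0.16,0,-0.5],
    [0,0,0,0.62,0.24,0,-0.5],
    [0,0,0,0.62,0.24,0,-0.5],
    [0,0,0,0.62,0.24,0,-0.5],
    [0,0,0,0.62,0.24,0,-0.5],
    [0,0,0,0.62,0.24,0,-0.5],
    [0,0,0,0.62,0.24,0,-0.5],
    [0,0,0,0.62,0.24,0,-0.5]
  ]
}}

```text
clock: 5.65
tool_pos: [0.5752, -0.0713, 0.1685]
orientation: [0.682, 0.732, -0.001, -0.001]
wrist_force: [-0.6, -0.4, -1.7]
opening: 0.0539
gripper_force: 15.0
```

>>> {"name": "send_rows", "arguments": {
  "commands": [
    [0,0,0,0.62,0.24,0,-0.5],
    [0,0,0,0.62,0.24,0,-0.5],
    [0,0,0,0.62,0.24,0,-0.5],
    [0,0,0,0.22,0.08,0,-0.5],
    [0,0,0,0,0,0,-0.5],
    [0,0,0,0,0,0,-0.5],
    [0,0,0,0,0,0,-0.5]
  ]
}}

```text
clock: 6.35
tool_pos: [0.6079, 0.0324, 0.1697]
orientation: [0.682, 0.731, -0.0, -0.0]
wrist_force: [0.4, 0.2, -2.1]
opening: 0.0538
gripper_force: 15.0
```

```bash
python3 - <<'E'
from h import *
from workcell import robot,camera
c=camera("wrist");s=camera("scene");pickle.dump((c,s),open("c3.pkl","wb"))
cv2.imwrite("pics/g.png",np.hstack([c["frame"][90:,100:540,::-1],cv2.resize(s["frame"][180:310,310:430,::-1],(360,390))]))if 0 else cv2.imwrite("pics/g.png",c["frame"][:,:,::-1])
o=robot.observe();print(o["tool_pos"],o["orientation"])
E
```

```text
[0.60808988 0.03247038 0.17007897] [ 6.82159212e-01  7.31203659e-01 -1.31112639e-04  3.41994784e-05]
```

View pics/g.png

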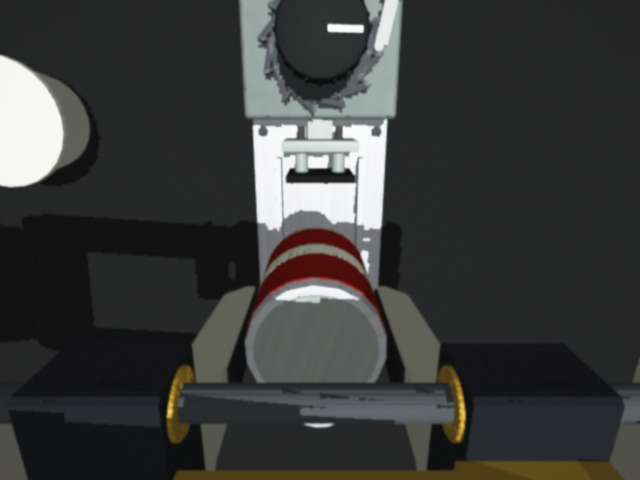

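The can hangs straight in the fingers. Its rim spans u 246–386 with its top at v 279, and the pad front edge is at (287–354,178).

```bash
python3 - <<'E'
from h import *
c,s=pickle.load(open("c3.pkl","rb"))
print(cast(c,316,279,.2095),"->centre y minus .027",cast(c,316,279,.2095)[1]-.027)
for u,v in((287,178),(354,178)):print(cast(c,u,v,.056))
E
```

```text
[0.60490421 0.0623691  0.2095    ] ->centre y minus .027 0.03536909711348592
[0.58340131 0.07262149 0.056     ]
[0.63106373 0.07596287 0.056     ]
```

>>> {"name": "send_rows", "arguments": {
  "commands": [
    [0,0,0,-0.03,0.05,0.3,-0.5],
    [0,0,0,0,0,0.5,-0.5],
    [0,0,0,0,0,0.5,-0.5],
    [0,0,0,0,0,0.5,-0.5],
    [0,0,0,0,0,0.3,-0.5],
    [0,0,0,0,0,0.2,-0.5],
    [0,0,0,0,0,0,-0.5],
    [0,0,0,0,0,0,-0.5]
  ]
}}

```text
clock: 7.25
tool_pos: [0.6115, 0.0324, 0.0559]
orientation: [0.682, 0.732, 0.0, 0.0]
wrist_force: [-0.2, 0.3, -2.2]
opening: 0.0536
gripper_force: 15.0
```

>>> {"name": "send_rows", "arguments": {
  "commands": [
    [0,0,0,0,0,0.08,-0.5],
    [0,0,0,0,0,0.05,-0.5],
    [0,0,0,0,0,0.03,-0.5],
    [0,0,0,0,0,0,-0.5],
    [0,0,0,0,0,0,-0.5]
  ]
}}

```text
clock: 7.75
tool_pos: [0.6109, 0.0325, 0.0472]
orientation: [0.682, 0.732, 0.0, 0.0]
wrist_force: [-0.2, -0.1, -2.2]
opening: 0.054
gripper_force: 15.0
```

Now lower to contact and release.

>>> {"name": "send_rows", "arguments": {
  "commands": [
    [0,0,0,0,0,0.02,-0.5],
    [0,0,0,0,0,0.01,-0.5],
    [0,0,0,0,0,0,-0.5]
  ]
}}

```text
clock: 8.05
tool_pos: [0.6111, 0.0325, 0.0467]
orientation: [0.682, 0.732, 0.0, 0.0]
wrist_force: [-4.4, 0.0, 6.1]
opening: 0.0539
gripper_force: 15.0
```

>>> {"name": "send_rows", "arguments": {
  "commands": [
    [0,0,0,0,0,0,0.3],
    [0,0,0,0,0,0,0.6],
    [0,0,0,0,0,0,0.9],
    [0,0,0,0,0,0,0.9],
    [0,0,0,0,0,0,0.9],
    [0,0,0,0,0,-0.4,0.9],
    [0,0,0,0,0,-0.6,0.9],
    [0,0,0,0,0,-0.8,0.9]
  ]
}}

```text
clock: 8.85
tool_pos: [0.6091, 0.0325, 0.1342]
orientation: [0.682, 0.732, -0.002, -0.002]
wrist_force: [0.8, 0.3, 0.1]
opening: 0.0881
gripper_force: 0.0
```

>>> {"name": "send_rows", "arguments": {
  "commands": [
    [0,0,0,0,0,-0.8,1],
    [0,0,0,0,0,-0.8,1],
    [0,0,0,0,0,-0.8,1],
    [0,0,0,0,0,0,1],
    [0,0,0,0,0,0,1]
  ]
}}

```text
clock: 9.35
tool_pos: [0.6117, 0.0324, 0.2571]
orientation: [0.682, 0.732, 0.001, 0.001]
wrist_force: [0.2, -0.0, -1.3]
opening: 0.0928
gripper_force: 0.0
```

```bash
python3 - <<'E'
from h import *
from workcell import robot,camera
c=camera("wrist");pickle.dump(c,open("c4.pkl","wb"))
cv2.imwrite("pics/p.png",crop(c,220,0,200,400,2)[:600]) if 0 else cv2.imwrite("pics/p.png",cv2.resize(c["frame"][0:380,220:430,::-1],None,fx=1.55,fy=1.55,interpolation=cv2.INTER_CUBIC))
o=robot.observe();print(o["tool_pos"],o["orientation"],o["qpos"],o["wrist_force"],o["moment"])
E
```

```text
[0.61074127 0.03248649 0.25506202] [ 6.81559701e-01  7.31762490e-01 -1.19178872e-04 -1.33205363e-04] [-3.06681127e-02  1.49771515e-01  1.40107636e+00 -3.80979160e-06
  1.59110223e+00 -1.01680576e-01] [-0.36872901 -0.24769602 -0.22482759] [-0.0537873   0.10004433  0.03647526]
```

View pics/p.png

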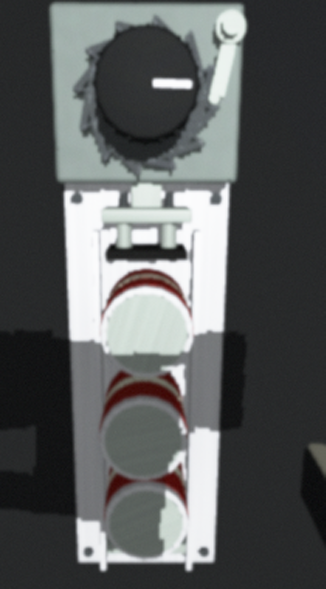

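The can stands upright in the gap: tops at crop (148,324), (145,438), (147,515), pad front edge at v 258, knob centre at (148,82).

```bash
cat >> h.py <<'E'
O=np.array([.611,.0289]);ey=np.array([-.07,.9976]);ex=np.array([.9976,.07])
def tray(p): d=np.asarray(p)[:2]-O;return np.round([d@ex,d@ey],4)
E
python3 - <<'E'
from h import *
c=pickle.load(open("c4.pkl","rb"))
q=lambda u,v,z:cast(c,220+u/1.55,v/1.55,z)
for n,u,v,z in[("knob",148,82,.112),("loose",148,324,.08+.006),("r1",145,438,.086),("r2",147,515,.086),("padL",106,259,.056),("padR",186,259,.056)]: print(n,q(u,v,z)[:2].round(4),tray(q(u,v,z)))
from workcell import robot
plan(robot.observe(),[.6015,.158,.2],2.45,.045,.079)
E
```

```text
knob [0.6018 0.1596] [-0.      0.1311]
loose [0.6105 0.0382] [0.0002 0.0093]
r1 [ 0.6137 -0.0322] [-0.0016 -0.0611]
r2 [ 0.6186 -0.0847] [-0.0003 -0.1138]
padL [0.5831 0.0692] [-0.025   0.0422]
padR [0.631  0.0726] [0.023  0.0422]
10 yaw0 0.071
[0.0, 0.0, 0.95, 0.25, -0.0, 0.11]
[0.0, 0.0, 0.95, 0.25, -0.02, 0.11]
[0.0, 0.0, 0.95, 0.25, -0.04, 0.11]
[0.0, 0.0, 0.95, 0.25, -0.06, 0.11]
[0.0, 0.0, 0.95, 0.24, -0.08, 0.11]
[0.0, 0.0, 0.95, 0.23, -0.09, 0.11]
[0.0, 0.0, 0.95, 0.23, -0.11, 0.11]
[0.0, 0.0, 0.95, 0.22, -0.13, 0.11]
[0.0, 0.0, 0.95, 0.2, -0.14, 0.11]
[0.0, 0.0, 0.95, 0.19, -0.16, 0.11]
```

>>> {"name": "send_rows", "arguments": {
  "commands": [
    [0,0,0,0.63,0,0,1],
    [0,0,0,0.63,0,0,1],
    [0,0,0,0.64,0,0,1],
    [0,0,0,0.64,0,0,1],
    [0,0,-1,0,0,0,1],
    [0,0,-1,0,0,0,1],
    [0,0,-1,0,0,0,1],
    [0,0,-1,0,0,0,1]
  ]
}}

```text
clock: 10.2
tool_pos: [0.6006, 0.1592, 0.2526]
orientation: [0.555, 0.832, -0.002, -0.002]
wrist_force: [-0.0, 0.1, -0.3]
opening: 0.0929
gripper_force: 0.0
```

>>> {"name": "send_rows", "arguments": {
  "commands": [
    [0,0,-1,0,0,0,1],
    [0,0,-1,0,0,0,1],
    [0,0,-1,0,0,0,1],
    [0,0,-1,0,0,0,1],
    [0,0,-1,0,0,0,1],
    [0,0,-1,0,0,0,1],
    [0,0,-1,0,0,0,1],
    [0,0,-1,0,0,0,1]
  ]
}}

```text
clock: 11.0
tool_pos: [0.6007, 0.159, 0.2526]
orientation: [0.265, 0.964, -0.001, -0.002]
wrist_force: [-0.1, 0.6, -0.5]
opening: 0.0931
gripper_force: 0.0
```

>>> {"name": "send_rows", "arguments": {
  "commands": [
    [0,0,-1,0,0,0,1],
    [0,0,-1,0,0,0,1],
    [0,0,-1,0,0,0,1],
    [0,0,-1,0,0,0,1],
    [0,0,-1,0,0,0,1],
    [0,0,-1,0,0,0,1],
    [0,0,-1,0,0,0,1],
    [0,0,-1,0,0,0,1]
  ]
}}

```text
clock: 11.8
tool_pos: [0.6007, 0.159, 0.2527]
orientation: [-0.052, 0.999, -0.0, -0.002]
wrist_force: [0.2, -0.3, 0.3]
opening: 0.0935
gripper_force: 0.0
```

>>> {"name": "send_rows", "arguments": {
  "commands": [
    [0,0,-1,0,0,0,1],
    [0,0,-1,0,0,0,1],
    [0,0,-1,0,0,0,1],
    [0,0,-1,0,0,0,1],
    [0,0,-1,0,0,0,1],
    [0,0,-1,0,0,0,1],
    [0,0,0,0,0,0,1],
    [0,0,0,0,0,0,1]
  ]
}}

```text
clock: 12.6
tool_pos: [0.6011, 0.159, 0.2538]
orientation: [-0.285, 0.959, 0.0, -0.001]
wrist_force: [-0.1, -0.3, 0.4]
opening: 0.093
gripper_force: 0.0
```

```bash
python3 - <<'E'
from h import *
from workcell import robot
o=robot.observe();print(o["qpos"].round(3) if hasattr(o["qpos"],"round") else o["qpos"])
plan(o,[.602,.159,.079],o["qpos"][0]-o["qpos"][5],.03)
E
```

```text
[ 0.176  0.18   1.369 -0.     1.595 -1.972]
6 yaw0 2.149
[0.0, 0.0, -0.0, -0.0, -0.0, 0.58]
[0.0, 0.0, -0.0, -0.0, -0.0, 0.58]
[0.0, 0.0, -0.0, -0.01, -0.0, 0.58]
[0.0, 0.0, -0.0, -0.0, -0.0, 0.59]
[0.0, 0.0, -0.0, -0.01, -0.01, 0.58]
[0.0, 0.0, -0.0, -0.0, -0.0, 0.59]
```

>>> {"name": "send_rows", "arguments": {
  "commands": [
    [0,0,0,-0.01,0,0.4,1],
    [0,0,0,0,0,0.6,1],
    [0,0,0,0,0,0.6,1],
    [0,0,0,0,0,0.6,1],
    [0,0,0,0,0,0.6,1],
    [0,0,0,0,0,0.4,1],
    [0,0,0,0,0,0.28,1],
    [0,0,0,0,0,0,1]
  ]
}}

```text
clock: 13.4
tool_pos: [0.6003, 0.1591, 0.0787]
orientation: [-0.285, 0.958, 0.0, -0.002]
wrist_force: [0.0, -0.6, 0.0]
opening: 0.0933
gripper_force: 0.0
```

>>> {"name": "send_rows", "arguments": {
  "commands": [
    [0,0,0,0,0,0,0.2],
    [0,0,0,0,0,0,0],
    [0,0,0,0,0,0,-0.5],
    [0,0,0,0,0,0,-0.5],
    [0,0,0,0,0,0,-0.5]
  ],
  "newtons": 10
}}

```text
clock: 13.9
tool_pos: [0.6027, 0.1595, 0.0823]
orientation: [-0.286, 0.958, -0.0, 0.001]
wrist_force: [-0.0, -0.6, -0.3]
opening: 0.0571
gripper_force: 0.0
```

```bash
cat > st.py <<'E'
from h import *
from workcell import robot
o=robot.observe();print({k:np.round(o[k],3).tolist() for k in("clock","tool_pos","wrist_force","moment","opening")},"yaw",round(o["qpos"][0]-o["qpos"][5],3),"q6",round(o["qpos"][5],3))
from scipy.spatial.transform import Rotation as Ro
print("force in tool",Ro.from_quat(o["orientation"]).inv().apply(o["wrist_force"]).round(2))
E
python3 st.py
```

```text
{'clock': 13.9, 'tool_pos': [0.603, 0.159, 0.082], 'wrist_force': [-0.041, -0.589, -0.349], 'moment': [0.065, 0.037, 0.038], 'opening': 0.057} yaw 2.151 q6 -1.974
force in tool [ 0.36 -0.47  0.35]
```

>>> {"name": "send_rows", "arguments": {
  "commands": [
    [0,0,0,0,0,0.03,-0.5],
    [0,0,0,0,0,0,-0.5],
    [0,0,0,0,0,0,-0.5],
    [0,0,0,0,0,0,-0.5]
  ],
  "newtons": 10
}}

```text
clock: 14.3
tool_pos: [0.6024, 0.1599, 0.0807]
orientation: [-0.286, 0.958, 0.0, 0.0]
wrist_force: [-2.4, 2.3, 5.7]
opening: 0.0497
gripper_force: 10.0
```

```bash
python3 st.py
```

```text
{'clock': 14.3, 'tool_pos': [0.602, 0.16, 0.081], 'wrist_force': [-2.431, 2.318, 5.733], 'moment': [0.493, 0.444, 0.015], 'opening': 0.05} yaw 2.151 q6 -1.974
force in tool [ 0.76  3.27 -5.73]
```

>>> {"name": "send_rows", "arguments": {
  "commands": [
    [0,0,0,0,0,0,-0.6],
    [0,0,0,0,0,0,-0.6],
    [0,0,0.5,0,0,0,-0.6],
    [0,0,0.8,0,0,0,-0.6],
    [0,0,0.8,0,0,0,-0.6],
    [0,0,0.8,0,0,0,-0.6],
    [0,0,0.8,0,0,0,-0.6],
    [0,0,0,0,0,0,-0.6]
  ],
  "newtons": 45
}}

```text
clock: 15.1
tool_pos: [0.6025, 0.1598, 0.0807]
orientation: [-0.141, 0.99, 0.0, 0.0]
wrist_force: [-2.6, 1.8, 4.8]
opening: 0.0495
gripper_force: 45.0
```

```bash
python3 st.py
```

```text
{'clock': 15.1, 'tool_pos': [0.602, 0.16, 0.081], 'wrist_force': [-2.63, 1.763, 4.767], 'moment': [0.387, 0.46, 0.056], 'opening': 0.05} yaw 1.853 q6 -1.676
force in tool [ 2.03  2.43 -4.77]
```

>>> {"name": "send_rows", "arguments": {
  "commands": [
    [0,0,0.8,0,0,0,-0.6],
    [0,0,0.8,0,0,0,-0.6],
    [0,0,0.8,0,0,0,-0.6],
    [0,0,0.8,0,0,0,-0.6],
    [0,0,0.8,0,0,0,-0.6],
    [0,0,0.8,0,0,0,-0.6],
    [0,0,0.8,0,0,0,-0.6],
    [0,0,0.8,0,0,0,-0.6]
  ]
}}

```text
clock: 15.9
tool_pos: [0.6025, 0.1597, 0.0807]
orientation: [0.115, 0.993, 0.0, 0.0]
wrist_force: [-2.1, 0.8, 5.3]
opening: 0.0497
gripper_force: 45.0
```

>>> {"name": "send_rows", "arguments": {
  "commands": [
    [0,0,0.8,0,0,0,-0.6],
    [0,0,0.8,0,0,0,-0.6],
    [0,0,0.8,0,0,0,-0.6],
    [0,0,0.8,0,0,0,-0.6],
    [0,0,0.8,0,0,0,-0.6],
    [0,0,0.8,0,0,0,-0.6],
    [0,0,0,0,0,0,-0.6],
    [0,0,0,0,0,0,-0.6]
  ]
}}

```text
clock: 16.7
tool_pos: [0.6024, 0.1595, 0.0807]
orientation: [0.301, 0.954, 0.0, 0.0]
wrist_force: [-2.1, 0.3, 5.0]
opening: 0.0498
gripper_force: 45.0
```

```bash
python3 st.py; python3 - <<'E'
from h import *
from workcell import camera
c=camera("wrist");s=camera("scene");w=camera("side");pickle.dump((c,s,w),open("c5.pkl","wb"))
a=crop(s,312,180,133,150,3);b=crop(w,275,160,133,150,3)
cv2.imwrite("pics/t.png",np.hstack([a,b]))
E
```

```text
{'clock': 16.7, 'tool_pos': [0.602, 0.159, 0.081], 'wrist_force': [-2.119, 0.345, 4.994], 'moment': [0.066, 0.495, 0.021], 'opening': 0.05} yaw 0.959 q6 -0.782
force in tool [ 1.93 -0.93 -5.  ]
```

View pics/t.png

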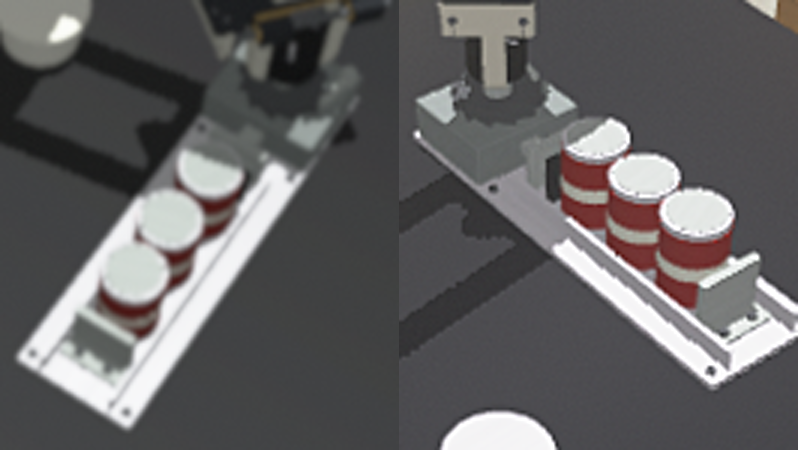

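The row is closing. Tops are at left pane (211,170), (169,222), (134,274) and right pane (597,142), (645,177), (697,214), and the stop stands close beyond r2.

```bash
python3 - <<'E'
from h import *
c,s,w=pickle.load(open("c5.pkl","rb"))
L=lambda u,v,z:tray(cast(s,312+u/3,180+v/3,z)); S=lambda u,v,z:tray(cast(w,275+(u-399)/3,160+v/3,z))
print("loose",L(211,170,.086),S(597,142,.086));print("r1",L(169,222,.086),S(645,177,.086));print("r2",L(134,274,.086),S(697,214,.086))
# predicted pixels for stop face top edge for various tray y
P=lambda x,y,z:np.r_[O+x*ex+y*ey,z]
for y in(-.135,-.14,-.145,-.15,-.155,-.16):
    f=lambda c,u0,v0,o:[((proj(c,P(x,y,.056))-[u0,v0])*3+[o,0]).round(0).tolist() for x in(-.028,.028)]
    print(y,f(s,312,180,0),f(w,275,160,399))
E
```

```text
loose [ 0.0048 -0.0052] [-0.0055 -0.0087]
r1 [ 0.0022 -0.0671] [-0.0052 -0.0658]
r2 [ 0.0042 -0.1235] [-0.0041 -0.1228]
-0.135 [[90.0, 282.0], [149.0, 317.0]] [[681.0, 267.0], [737.0, 237.0]]
-0.14 [[87.0, 286.0], [146.0, 322.0]] [[686.0, 270.0], [742.0, 240.0]]
-0.145 [[84.0, 291.0], [142.0, 326.0]] [[690.0, 274.0], [746.0, 243.0]]
-0.15 [[80.0, 296.0], [139.0, 331.0]] [[695.0, 278.0], [751.0, 247.0]]
-0.155 [[77.0, 300.0], [136.0, 336.0]] [[700.0, 281.0], [756.0, 250.0]]
-0.16 [[73.0, 305.0], [132.0, 340.0]] [[704.0, 285.0], [760.0, 254.0]]
```

>>> {"name": "send_rows", "arguments": {
  "commands": [
    [0,0,0.8,0,0,0,-0.6],
    [0,0,0.8,0,0,0,-0.6],
    [0,0,0.8,0,0,0,-0.6],
    [0,0,0.8,0,0,0,-0.6],
    [0,0,0.8,0,0,0,-0.6],
    [0,0,0,0,0,0,-0.6],
    [0,0,0,0,0,0,-0.6]
  ]
}}

```text
clock: 17.55
tool_pos: [0.6023, 0.1594, 0.0807]
orientation: [0.449, 0.893, -0.0, 0.0]
wrist_force: [-2.9, 0.2, 5.8]
opening: 0.0495
gripper_force: 45.0
```

```bash
echo 'print("eff6",o["effort"][5])'>>st.py; python3 st.py
```

```text
{'clock': 17.55, 'tool_pos': [0.602, 0.159, 0.081], 'wrist_force': [-2.907, 0.245, 5.838], 'moment': [-0.082, 0.574, -0.063], 'opening': 0.049} yaw 0.639 q6 -0.462
force in tool [ 1.93 -2.19 -5.84]
eff6 0.09508539224043489
```

>>> {"name": "send_rows", "arguments": {
  "commands": [
    [0,0,0.8,0,0,0,-0.6],
    [0,0,0.8,0,0,0,-0.6],
    [0,0,0.8,0,0,0,-0.6],
    [0,0,0.8,0,0,0,-0.6],
    [0,0,0,0,0,0,-0.6],
    [0,0,0,0,0,0,-0.6]
  ]
}}

```text
clock: 18.15
tool_pos: [0.6022, 0.1593, 0.0807]
orientation: [0.56, 0.829, -0.0, 0.0]
wrist_force: [-3.5, 0.3, 7.2]
opening: 0.0496
gripper_force: 45.0
```

```bash
python3 st.py
```

```text
{'clock': 18.15, 'tool_pos': [0.602, 0.159, 0.081], 'wrist_force': [-3.503, 0.274, 7.165], 'moment': [-0.136, 0.613, 0.078], 'opening': 0.05} yaw 0.383 q6 -0.206
force in tool [ 1.56 -3.15 -7.16]
eff6 0.2058232482522726
```

>>> {"name": "send_rows", "arguments": {
  "commands": [
    [0,0,0.8,0,0,0,-0.6],
    [0,0,0.8,0,0,0,-0.6],
    [0,0,0.8,0,0,0,-0.6],
    [0,0,0.8,0,0,0,-0.6],
    [0,0,0.8,0,0,0,-0.6],
    [0,0,0,0,0,0,-0.6],
    [0,0,0,0,0,0,-0.6]
  ]
}}

```text
clock: 18.85
tool_pos: [0.6022, 0.1593, 0.0807]
orientation: [0.685, 0.729, -0.0, 0.0]
wrist_force: [-4.4, -0.4, 7.9]
opening: 0.0494
gripper_force: 45.0
```

```bash
python3 st.py;  python3 - <<'E'
from h import *
from workcell import camera
s=camera("scene");w=camera("side");c=camera("wrist");pickle.dump((c,s,w),open("c6.pkl","wb"))
a=crop(s,345,220,80,80,5);b=crop(w,310,190,80,80,5)
cv2.imwrite("pics/t2.png",np.hstack([a,b]))
E
```

```text
{'clock': 18.85, 'tool_pos': [0.602, 0.159, 0.081], 'wrist_force': [-4.376, -0.415, 7.859], 'moment': [-0.101, 0.761, -0.109], 'opening': 0.049} yaw 0.063 q6 0.114
force in tool [-0.14 -4.4  -7.86]
eff6 0.018920356524176896
```

View pics/t2.png

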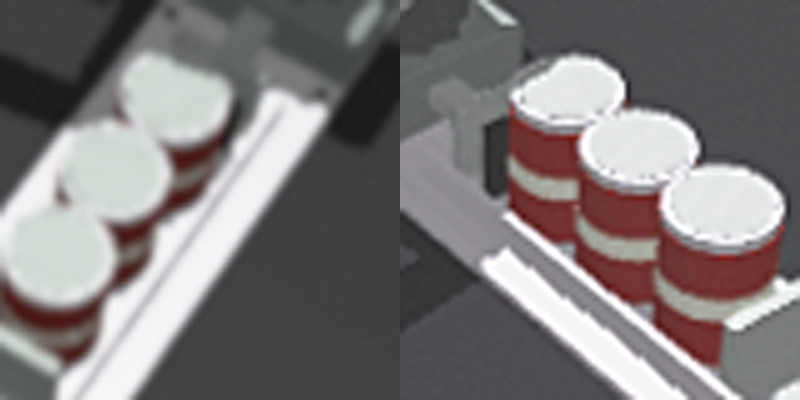

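In this view the three cans touch or nearly touch each other, and r2 at right pane (720,260) is beside the stop at (725,330). From here I'll track the cans numerically.

```bash
cat >> h.py <<'E'
def track(a,b,u,v,w,h,m=14,k=8):
    "shift (px) of patch of frame a found in frame b"
    up=lambda f,x,y,W,H:cv2.resize(f[y:y+H,x:x+W],None,fx=k,fy=k,interpolation=cv2.INTER_CUBIC)
    r=cv2.matchTemplate(up(b,u-m,v-m,w+2*m,h+2*m),up(a,u,v,w,h),cv2.TM_CCOEFF_NORMED)
    _,s,_,l=cv2.minMaxLoc(r);return l[0]/k-m,l[1]/k-m,round(s,3)
def mm(c,P,du):
    "tray-y shift in mm of point P for pixel shift du"
    J=(proj(c,P+np.r_[ey,0]*.001)-proj(c,P));return round(float(np.dot(du[:2],J)/(J@J)),2)
PT={"r2":(-.114,(361,222,26,34)),"r1":(-.061,(346,212,22,30)),"loose":(-.006,(331,198,20,30))}
def report(a,b):
    for n,(y,box) in PT.items():
        t=track(a["frame"],b["frame"],*box);print(n,t,mm(a,np.r_[O+y*ey,.05],t),"mm")
E
python3 - <<'E'
from h import *
d=pickle.load(open("c0.pkl","rb"))["side"];w5=pickle.load(open("c5.pkl","rb"))[2];w6=pickle.load(open("c6.pkl","rb"))[2]
print("0->5");report(d,w5);print("5->6");report(w5,w6)
E
```

```text
0->5
r2 (0.0, 0.0, 0.999) 0.0 mm
r1 (0.0, 0.0, 0.996) 0.0 mm
loose (0.625, -14.0, 0.63) 24.19 mm
5->6
r2 (0.125, 0.125, 0.986) -0.47 mm
r1 (0.5, 0.625, 0.969) -2.21 mm
loose (0.875, 1.125, 0.897) -4.18 mm
```

```bash
python3 - <<'E'
from h import *
d=pickle.load(open("c0.pkl","rb"))["side"];w5=pickle.load(open("c5.pkl","rb"))[2];w6=pickle.load(open("c6.pkl","rb"))[2]
ys=np.arange(.08,-.031,-.003)
print((ys*1000).round().astype(int).tolist())
for z in(.045,.052):
  for c in(d,w5,w6):
    P=np.array([np.r_[O-.025*ex+y*ey,z] for y in ys]);q=proj(c,P).astype(np.float32)
    v=cv2.remap(c["frame"],q[:,0].copy().reshape(1,-1),q[:,1].copy().reshape(1,-1),cv2.INTER_LINEAR)[0]
    print(z,v.mean(1).astype(int).tolist());print("   r-g",(v[:,0].astype(int)-v[:,1]).tolist())
E
```

```text
[80, 77, 74, 71, 68, 65, 62, 59, 56, 53, 50, 47, 44, 41, 38, 35, 32, 29, 26, 23, 20, 17, 14, 11, 8, 5, 2, -1, -4, -7, -10, -13, -16, -19, -22, -25, -28]
0.045 [100, 109, 117, 122, 126, 124, 121, 125, 148, 201, 116, 45, 56, 58, 57, 57, 59, 58, 58, 58, 56, 50, 81, 117, 144, 145, 148, 210, 253, 247, 245, 245, 244, 244, 244, 244, 244]
   r-g [-3, -2, -2, -2, -1, -2, -3, -2, -2, -6, -1, 2, 2, 2, 1, 1, 2, 1, 1, 2, 2, 2, 2, 2, 1, 2, 3, 3, 0, 1, 1, 1, 1, 1, 1, 1, 1]
0.045 [100, 100, 99, 102, 107, 115, 116, 118, 121, 127, 126, 123, 122, 127, 128, 107, 50, 49, 51, 51, 50, 68, 98, 127, 148, 146, 154, 152, 163, 161, 165, 165, 164, 154, 155, 104, 69]
   r-g [-4, -5, -4, -4, -4, -2, -2, -2, -2, -2, -2, -2, -2, -4, -2, -1, 1, 2, 1, 0, -1, -1, 1, 7, 3, 3, -3, 1, -2, -1, -1, 0, 0, 4, 3, 40, 67]
0.045 [99, 100, 99, 102, 106, 116, 116, 117, 117, 115, 115, 114, 119, 123, 125, 124, 124, 124, 115, 90, 48, 50, 52, 53, 53, 82, 127, 151, 150, 150, 149, 160, 162, 164, 165, 163, 160]
   r-g [-4, -4, -2, -4, -4, -3, -3, -2, -3, -4, -2, -2, -2, -3, -1, -3, -3, -3, -2, -1, 1, 0, 1, 1, -1, 1, 0, 2, 0, 2, 3, -2, 1,
[... 269 characters left out ...]
0, 1, 2, 3, 2, 2, 2, 2, 2, 3, 2, 1, 1, 1, 0, 0, 0]
0.052 [102, 100, 98, 98, 104, 118, 123, 121, 123, 126, 126, 123, 123, 124, 124, 104, 49, 47, 52, 52, 52, 53, 66, 84, 67, 67, 68, 69, 70, 82, 99, 117, 135, 170, 168, 165, 168]
   r-g [-3, -3, -2, -2, -2, -2, -2, -2, -3, -3, -3, -1, -3, -1, -2, -3, 1, 0, 1, 0, -1, 6, 23, 37, 60, 60, 59, 59, 58, 50, 38, 31, 19, -7, -1, -1, -1]
0.052 [101, 98, 98, 98, 102, 117, 124, 121, 121, 121, 120, 119, 122, 128, 126, 122, 124, 125, 110, 86, 45, 49, 52, 52, 52, 56, 67, 82, 70, 71, 69, 72, 79, 82, 99, 127, 161]
   r-g [-2, -2, -2, -3, -2, -2, -3, -2, -2, -3, -3, -2, -2, -3, -3, -2, -2, -2, -1, 0, -1, 1, 2, 0, -3, 12, 36, 48, 55, 56, 58, 57, 54, 50, 41, 22, 1]
```

>>> {"name": "send_rows", "arguments": {
  "commands": [
    [0,0,0.8,0,0,0,-0.6],
    [0,0,0.8,0,0,0,-0.6],
    [0,0,0.8,0,0,0,-0.6],
    [0,0,0.8,0,0,0,-0.6],
    [0,0,0,0,0,0,-0.6],
    [0,0,0,0,0,0,-0.6]
  ]
}}

```text
clock: 19.6
tool_pos: [0.602, 0.1593, 0.0806]
orientation: [0.772, 0.636, -0.0, -0.0]
wrist_force: [-3.9, -0.4, 7.8]
opening: 0.0497
gripper_force: 45.0
```

```bash
cat > m.py <<'E'
from h import *
from workcell import camera
import sys
w=camera("side");pickle.dump(w,open(sys.argv[1],"wb"))
d=pickle.load(open("c0.pkl","rb"))["side"];w6=pickle.load(open("c6.pkl","rb"))[2]
PT["loose"]=(-.02,(334,201,17,30))
print("c6->now");report(w6,w)
ys=np.arange(.06,-.041,-.001)
for n,c in(("c0",d),("c6",w6),("now",w)):
  E=[]
  for z in(.044,.048,.052):
    P=np.array([np.r_[O-.025*ex+y*ey,z] for y in ys]);q=proj(c,P).astype(np.float32)
    v=cv2.remap(c["frame"],q[:,:1].copy(),q[:,1:].copy(),cv2.INTER_CUBIC)[:,0].astype(float).mean(1)
    i=np.argmax(v<(80 if 1 else 0));E.append(ys[i-1]-.001*(v[i-1]-80)/(v[i-1]-v[i]))
  print(n,"pad back edge mm",np.round(np.array(E)*1000,1))
E
python3 st.py; python3 m.py c7.pkl
```

```text
{'clock': 19.6, 'tool_pos': [0.602, 0.159, 0.081], 'wrist_force': [-3.93, -0.427, 7.835], 'moment': [-0.151, 0.885, 0.159], 'opening': 0.05} yaw -0.193 q6 0.37
force in tool [-1.18 -3.78 -7.83]
eff6 0.2336659049615264
c6->now
r2 (1.0, 0.625, 0.966) -3.14 mm
r1 (1.125, 0.875, 0.989) -4.06 mm
loose (0.75, 0.625, 0.969) -2.91 mm
c0 pad back edge mm [49.3 48.9 49.8]
c6 pad back edge mm [22.4 22.5 22.9]
now pad back edge mm [18.5 18.4 18.9]
```

>>> {"name": "send_rows", "arguments": {
  "commands": [
    [0,0,0.8,0,0,0,-0.6],
    [0,0,0.8,0,0,0,-0.6],
    [0,0,0.8,0,0,0,-0.6],
    [0,0,0.8,0,0,0,-0.6],
    [0,0,0,0,0,0,-0.6],
    [0,0,0,0,0,0,-0.6]
  ]
}}

```text
clock: 20.25
tool_pos: [0.602, 0.1593, 0.0807]
orientation: [0.847, 0.532, -0.0, -0.0]
wrist_force: [-4.6, 0.4, 6.5]
opening: 0.0494
gripper_force: 45.0
```

```bash
python3 st.py; python3 m.py c8.pkl
```

```text
{'clock': 20.25, 'tool_pos': [0.602, 0.159, 0.081], 'wrist_force': [-4.598, 0.438, 6.482], 'moment': [-0.118, 1.007, -0.17], 'opening': 0.049} yaw -0.449 q6 0.626
force in tool [-1.61 -4.33 -6.48]
eff6 -0.05549614084884524
c6->now
r2 (2.0, 1.375, 0.928) -6.48 mm
r1 (2.125, 1.625, 0.986) -7.62 mm
loose (1.75, 1.25, 0.948) -6.42 mm
c0 pad back edge mm [49.3 48.9 49.8]
c6 pad back edge mm [22.4 22.5 22.9]
now pad back edge mm [14.6 14.4 14.9]
```

>>> {"name": "send_rows", "arguments": {
  "commands": [
    [0,0,0.8,0,0,0,-0.6],
    [0,0,0.8,0,0,0,-0.6],
    [0,0,0.4,0,0,0,-0.6],
    [0,0,0,0,0,0,-0.6],
    [0,0,0,0,0,0,-0.6]
  ]
}}

```text
clock: 20.8
tool_pos: [0.6019, 0.1594, 0.0807]
orientation: [0.887, 0.463, -0.0, -0.0]
wrist_force: [-5.3, -0.8, 7.0]
opening: 0.0493
gripper_force: 45.0
```

```bash
python3 st.py; python3 m.py c9.pkl
```

```text
{'clock': 20.8, 'tool_pos': [0.602, 0.159, 0.081], 'wrist_force': [-5.254, -0.769, 6.992], 'moment': [-0.118, 1.051, 0.171], 'opening': 0.049} yaw -0.609 q6 0.785
force in tool [-3.64 -3.87 -6.99]
eff6 0.20817143842577934
c6->now
r2 (2.0, 1.5, 0.926) -6.68 mm
r1 (2.125, 1.625, 0.987) -7.62 mm
loose (1.875, 1.375, 0.946) -6.94 mm
c0 pad back edge mm [49.3 48.9 49.8]
c6 pad back edge mm [22.4 22.5 22.9]
now pad back edge mm [14.5 14.5 14.9]
```

Clicks match the commanded angle, so nothing is slipping. The row stopped moving at about 2.6 rad with the pad at about 2 mm. Tooth 6 (3.144 rad of turn) puts the pad near 9 mm, so I'll go to 3.19.

>>> {"name": "send_rows", "arguments": {
  "commands": [
    [0,0,0.6,0,0,0,-0.6],
    [0,0,0.6,0,0,0,-0.6],
    [0,0,0.6,0,0,0,-0.6],
    [0,0,0.6,0,0,0,-0.6],
    [0,0,0.6,0,0,0,-0.6],
    [0,0,0,0,0,0,-0.6]
  ]
}}

```text
clock: 21.45
tool_pos: [0.6018, 0.1594, 0.0807]
orientation: [0.936, 0.353, -0.0, 0.0]
wrist_force: [-5.8, -1.5, 8.2]
opening: 0.0493
gripper_force: 45.0
```

```bash
python3 st.py
```

```text
{'clock': 21.45, 'tool_pos': [0.602, 0.159, 0.081], 'wrist_force': [-5.793, -1.487, 8.227], 'moment': [-0.101, 1.16, 0.2], 'opening': 0.049} yaw -0.85 q6 1.027
force in tool [-5.34 -2.71 -8.22]
eff6 0.9962146729230881
```

>>> {"name": "send_rows", "arguments": {
  "commands": [
    [0,0,0.6,0,0,0,-0.6],
    [0,0,0.6,0,0,0,-0.6],
    [0,0,0.6,0,0,0,-0.6],
    [0,0,0.6,0,0,0,-0.6],
    [0,0,0,0,0,0,-0.6],
    [0,0,0,0,0,0,-0.6]
  ]
}}

```text
clock: 22.05
tool_pos: [0.6018, 0.1595, 0.0807]
orientation: [0.965, 0.262, -0.0, -0.0]
wrist_force: [-6.8, -0.1, 8.8]
opening: 0.0493
gripper_force: 45.0
```

```bash
python3 st.py; python3 m.py c10.pkl
```

```text
{'clock': 22.05, 'tool_pos': [0.602, 0.159, 0.081], 'wrist_force': [-6.783, -0.091, 8.838], 'moment': [-0.009, 1.141, 0.279], 'opening': 0.049} yaw -1.041 q6 1.217
force in tool [-5.91 -3.35 -8.83]
eff6 0.33056491054594517
c6->now
r2 (2.0, 1.5, 0.925) -6.68 mm
r1 (2.125, 1.625, 0.987) -7.62 mm
loose (1.875, 1.375, 0.948) -6.94 mm
c0 pad back edge mm [49.3 48.9 49.8]
c6 pad back edge mm [22.4 22.5 22.9]
now pad back edge mm [37.2 14.6 14.8]
```

>>> {"name": "send_rows", "arguments": {
  "commands": [
    [0,0,-0.3,0,0,0,-0.6],
    [0,0,-0.25,0,0,0,-0.6],
    [0,0,0,0,0,0,-0.6],
    [0,0,0,0,0,0,-0.6]
  ]
}}

```text
clock: 22.5
tool_pos: [0.6018, 0.1595, 0.0807]
orientation: [0.959, 0.283, -0.0, -0.0]
wrist_force: [-6.6, -0.0, 8.2]
opening: 0.0494
gripper_force: 45.0
```

```bash
python3 st.py
```

```text
{'clock': 22.5, 'tool_pos': [0.602, 0.159, 0.081], 'wrist_force': [-6.64, -0.046, 8.175], 'moment': [-0.081, 1.119, 0.291], 'opening': 0.049} yaw -0.996 q6 1.173
force in tool [-5.61 -3.57 -8.17]
eff6 0.236677760258317
```

>>> {"name": "send_rows", "arguments": {
  "commands": [
    [0,0,0,0,0,0,0.3],
    [0,0,0,0,0,0,0.6],
    [0,0,0,0,0,0,0.9],
    [0,0,0,0,0,0,1],
    [0,0,0,0,0,0,1],
    [0,0,0,0,0,-0.4,1],
    [0,0,0,0,0,-0.6,1],
    [0,0,0,0,0,-0.8,1]
  ]
}}

```text
clock: 23.3
tool_pos: [0.6007, 0.1591, 0.1687]
orientation: [0.959, 0.283, -0.002, -0.0]
wrist_force: [0.3, 0.5, 0.3]
opening: 0.093
gripper_force: 0.0
```

>>> {"name": "send_rows", "arguments": {
  "commands": [
    [0,0,-0.8,0,0,-0.8,1],
    [0,0,-0.8,0,0,-0.6,1],
    [0,0,-0.9,0,0,0,1],
    [0,0,-0.9,0,0,0,1],
    [0,0,-0.9,0,0,0,1],
    [0,0,-0.9,0,0,0,1],
    [0,0,-0.9,0,0,0,1],
    [0,0,-0.9,0,0,0,1]
  ]
}}

```text
clock: 24.1
tool_pos: [0.6023, 0.1594, 0.24]
orientation: [0.843, 0.538, -0.0, 0.0]
wrist_force: [-0.2, 0.2, 1.5]
opening: 0.093
gripper_force: 0.0
```

>>> {"name": "send_rows", "arguments": {
  "commands": [
    [0,0,-0.9,-0.6,0,0,1],
    [0,0,-0.9,-0.6,0,0,1],
    [0,0,-0.9,-0.5,0,0,1],
    [0,0,-0.9,0,0,0,1],
    [0,0,-0.9,0,0,0,1],
    [0,0,0,0,0,0,1],
    [0,0,0,0,0,0,1]
  ]
}}

```text
clock: 24.8
tool_pos: [0.5717, 0.0803, 0.2401]
orientation: [0.735, 0.679, 0.0, -0.0]
wrist_force: [0.7, -0.8, -0.1]
opening: 0.0932
gripper_force: 0.0
```

```bash
python3 st.py; python3 m.py c11.pkl; python3 - <<'E'
from h import *
from workcell import camera
c=camera("wrist");w=pickle.load(open("c11.pkl","rb"));pickle.dump(c,open("c12.pkl","wb"))
a=c["frame"][0:480,100:540,::-1];b=crop(w,275,160,133,150,2.7)
b=cv2.copyMakeBorder(b,0,480-b.shape[0],0,0,cv2.BORDER_CONSTANT);cv2.imwrite("pics/f.png",np.hstack([a,b[:,:359]]))
E
```

```text
{'clock': 24.8, 'tool_pos': [0.572, 0.08, 0.24], 'wrist_force': [0.727, -0.801, -0.091], 'moment': [-0.021, 0.074, 0.001], 'opening': 0.093} yaw -0.079 q6 0.13
force in tool [-0.74  0.79  0.09]
eff6 -0.2255878457799554
c6->now
r2 (2.0, 1.5, 0.925) -6.68 mm
r1 (2.25, 1.625, 0.943) -7.9 mm
loose (2.125, 1.75, 0.724) -8.21 mm
c0 pad back edge mm [49.3 48.9 49.8]
c6 pad back edge mm [22.4 22.5 22.9]
now pad back edge mm [14.7 14.8 14.9]
```

View pics/f.png

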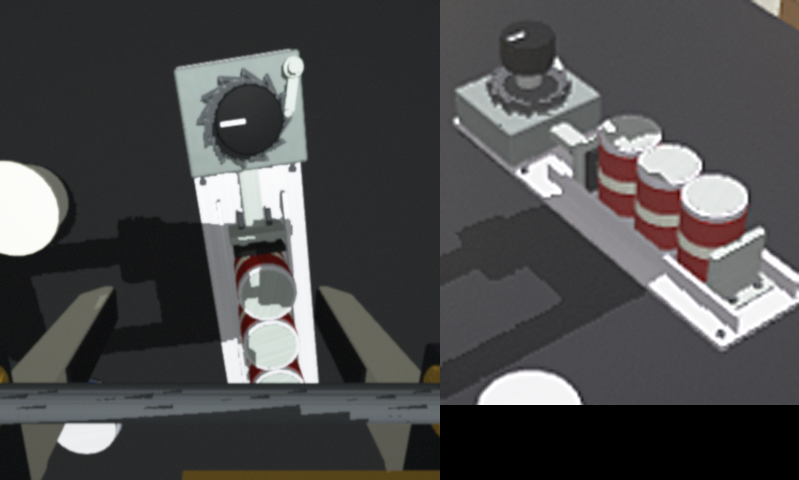

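The knob's mark has turned half a turn (6 teeth) and holds there. The three cans stand tight between pad and stop, with the pad partly pressed and nothing else disturbed.

```bash
python3 -c "
from workcell import robot
print(robot.close_job())"
```

```text
the job is handed in; nothing more can be done
None
```

I stood the loose can in the tray and wound the knob six teeth clockwise. The last images show the pawl holding there and the three cans tight against the end stop. I estimate the pad at about 9 mm of its 16 mm travel, from the knob angle and torque rather than measured directly. I handed the job in at about 25 s; the judge gave no result.

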